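# Hook the pole into the sash ring and pull the drying cabinet shut

### The job

Take the hook pole from its rest, hook it into the brass ring on the front of the drying cabinet's sash and draw the sash down onto the sill; with the hook still in the ring, seat it on its seal with a steady pull of about 18 N for half a second, never over 30 N. Then unhook the pole and lay it back in both saddles of its rest, hook down as before, leaving the sash fully shut. Touch the sash and its ring only with the pole, and leave the jar, the dish and the ornament where they stand.

Things in the scene. Friction and masses are not known exactly. Their poses are not given: they have to be found in the camera images.
- pole: Hook pole, 120 g. Origin mid wooden handle (120 x 20 x 26 mm along x, y, z). From x = 60 an 8 mm steel rod runs on the x axis to x = 120 mm, bends to (x, z) = (136.4, -11.5), then to the tip (120.3, -34.4). Resting, x rises 35 deg above level and y is level; at that slope the hook's crown is level and its last 28 mm point straight down. Grip the handle from above, fingers closing along y
- hook_tip (a point): Centre of the rounded free end of the pole's hook (8 mm thick); axes as the pole's
- rest: Fixed pole rest, board 190 x 70 x 12 mm with two U saddles open above: the low one holds the handle 42 to 58 mm behind the pole's origin (30 mm inside, end stop at the butt), the high one holds the rod 76 to 90 mm ahead of it (20 mm inside). Origin under the board, 10 mm from its centre; x is the level heading of the resting pole, low saddle to high saddle
- rest_seat (a point): Point 85 mm above the table, where the pole's origin lies when it rests in the saddles; axes level as the rest's
- cabinet: Fixed white drying cabinet, 200 mm deep (x), 320 mm wide (y), 480 mm high. Origin under its centre; its front faces its own -x. The sash moves up and down in front of its face; the sill is 150 mm above the table
- sash (a joint): How far the glazed sash (294 mm wide, 170 high, about 0.3 kg) is drawn down, m: 0 fully up, 0.150 down on the sill, a hard stop with a thin seal. Stiff slide that stays where it is left; about 6 to 8 N draws it down, about 12 to 14 N lifts it. Seat it there with about 18 N of pull at the hook (13 to 24 N)
- sash_edge (a point): Middle of the sash's lower edge, on its front face; axes as the cabinet's (-x points out of the sash). 300 mm above the table when fully up, 150 mm when shut. The ring's hinge lies 30 mm above this point and 12 mm in front of it
- ring (a joint): Droop of the ring, rad: 0 level, straight out from the sash; 0.5 hanging to its stop. Light friction hinge along the cabinet's y (gives way at about 0.5 N at its front); it sinks to its stop before the sash is drawn down
- ring_eye (a point): Centre of the round brass ring (52 mm outside, 36 mm inside, of 8 mm bar), 30 mm from its hinge; its x axis points back to the hinge, z is square to the ring and up when the ring is level. The front of the ring is the bar at x = -22 mm. The hook goes in from above, over the front bar
- jar: Plum paint jar with white cap, 70 mm wide, 85 mm high, standing; origin under its centre. Bystander
- ornament: Painted clay gourd, 86 mm wide, 150 mm high, standing; origin under its centre. Bystander
- dish: White dish, 80 mm wide, 30 mm high; origin under its centre. Bystander
Things that resemble listed ones, but are neither listed nor needed, are in the scene too. Of the things like the pole, leave any that is blue or pink; of the rest the larger one is meant.

How it is judged:
By the outcome, as a careful person would: the job done as asked, in the order asked, and still so for the second after the job is handed in, with the robot touching nothing.
It also fails if it takes over 61 s, if anything falls off the work surface, if the arm or the gripper's body presses on something with over 40 N, if the wrist force passes 120 N, or if a joint passes its speed limit or range.

### The arm

A 7-joint arm with a two-finger parallel gripper is mounted at the origin on the work surface. World frame = base frame: x ahead of the robot, y to its left, z up, the work surface at z = 0. Lengths are in m, angles in degrees, forces in N, time in s.
With the tool pointing down it reaches from about 0.425 to 0.925 m from the base axis. Payload 6.8 kg.
Tool frame: the origin (TCP) lies midway between the tips of the shut fingers; the grasp point (between the pads) lies 19 mm behind it; z points along the fingers, y is the direction in which the jaws open and shut (so a half turn about z gives the same grasp; the last joint's range is limited). The gripper opens to 85 mm and grips with 20 to 120 N. Pads are 22 mm wide; open, the fingers measure 114 mm over their backs; the gripper's body (76 mm by 85 mm) begins 54 mm behind the grasp point. The pads swing forward as they close: fully open they stand 13 mm farther back than shut.
Start: joints at [62.389, 27.33, 1.283, 89.118, -0.659, 63.558, -4.761], TCP at [0.246, -0.628, 0.231] pointing down, gripper open.
Joint ranges: [-169.35, 169.35], [-19.33, 120.38], [-80.79, 83.38], [13.8, 139.57], [-78.32, 258.32], [9.67, 109.79], [-169.56, 169.56]. Speed limits (degrees/s): [136.94, 136.94, 180, 180, 180, 180, 180].

### API

Orientations are given as a 3x3 rotation matrix whose columns are the frame's x, y, z axes.
In Python, from bench import arm gives the robot as it stands.
- The arm moves only by the tool move_arm, never from a script. Its argument "series" is one flat list of numbers, 4 for each row, row after row: the shift along the tool's x, y, z in m, then the turn about the tool's z in rad. A call has exactly 10 rows; each row is the pose to reach, as a shift and turn from the pose commanded when the call began, along the tool's axes at that moment; what a row does not reach only later rows make up. A row lasts 1/8 s, in which the tool goes at most 62.5 mm and 10.7 degrees, less where a joint would pass 70% of its speed; a pose out of reach is approached as far as the arm can. A call with a gripper value outside its range is refused whole. "jaw" is the gripper command: -1 is shut, 1 is fully open, values between are in proportion, set as the call begins (left out, the last holds). The fingers move at their own pace and stop on an object; "newtons" is the grip in N (left out, the last holds). Time passes only in rows, so rows that repeat a pose let the fingers close, or fill a call up. It gives the time, the measured TCP pose, the force and the opening at its end, in the units of the state.
- arm.state(): the state, without advancing time (a new reading comes with each control period).
- arm.get_image(name): name is "scene" or "top" or "wrist"; returns a dict with "img" (384x512x3 uint8, red, green, blue), "range_z" (384x512 float32, m along the optical axis (not along the pixel's ray), 0 where there is no reading), "vertical_fov" (degrees; the focal length in pixels is half the picture's height over the tangent of half this angle, whatever the lens; pixels are square), "cx", "cy" (the principal point, pixels), "dist" ([k1, k2, p1, p2, k3] as OpenCV has them; the pictures are not rectified), "R" (3x3) and "t" (3): a world point X has camera coordinates R X + t. Camera axes: x right, y down, z forward; pixel columns grow to the right and rows downward; lengths in m; the calibration is good to about 2 mm. A picture is of the moment at which its call begins.
- arm.finish_job(): hands the job in, once; it reports no verdict.
The state is a dict: "clock": time; "joint_pos": joint angles; "qvel": joint speeds; "joint_efforts": joint torques, N m; "tool_pos": TCP position; "tcp_rot": TCP orientation; "contact_force": force on the tool from outside, world axes, zero at the start; "ft_torque": the same for the moment, N m; "opening": finger opening in m.
Only numpy, scipy, OpenCV 4.12 (cv2) and the standard library are available. Lean on these libraries where they do the work, as an engineer would, in place of code of your own. Each camera call takes 0.05 s, during which the arm holds its last target. There are 200 camera calls.

## Working session

There is one attempt and no reset: what is moved stays moved. The work goes in short steps, Python scripts to look and compute and a tool call to move; the robot and the scene stay as the last step left them, time stands still between calls to the robot, and variables do not carry over. Pictures are saved under pics/ and viewed, about 8 in all and at most 12, crops included, and the job is handed in when it is done.

Besides the shell and the picture viewer there is one more tool, called after "Request:" as name(argument=value, ...) on one line, values as JSON. move_arm: Moves the arm, as the interface text tells. Its arguments: {"type":"object","properties":{"series":{"type":"array"},"jaw":{"type":"number"},"newtons":{"type":"number"}},"required":["series"]}

```bash
mkdir -p pics; ls; cat > h.py <<'E'
import numpy as np, cv2, pickle
from bench import arm
np.set_printoptions(precision=4,suppress=True)
def grab(n,save=None):
    d=arm.get_image(n)
    if save:
        cv2.imwrite(f'pics/{save}.png',d['img'][:,:,::-1]); pickle.dump(d,open(f'pics/{save}.pkl','wb'))
    return d
def load(s): return pickle.load(open(f'pics/{s}.pkl','rb'))
def K(d):
    f=d['img'].shape[0]/2/np.tan(np.radians(d['vertical_fov'])/2)
    return np.array([[f,0,d['cx']],[0,f,d['cy']],[0,0,1]])
def cloud(d):
    h,w=d['range_z'].shape
    uv=np.stack(np.meshgrid(np.arange(w),np.arange(h)),-1).reshape(-1,1,2).astype(np.float64)
    n=cv2.undistortPoints(uv,K(d),np.array(d['dist'],float)).reshape(h,w,2)
    z=d['range_z'][...,None]
    P=np.concatenate([n*z,z],-1)
    X=(P-np.array(d['t']))@np.array(d['R'])
    X[d['range_z']==0]=np.nan
    return X
def proj(d,X):
    rv=cv2.Rodrigues(np.array(d['R'],float))[0]
    return cv2.projectPoints(np.array(X,float).reshape(-1,1,3),rv,np.array(d['t'],float),K(d),np.array(d['dist'],float))[0].reshape(-1,2)
E
python3 - <<'E'
from h import *
a=grab('scene','s0');b=grab('top','t0')
for d in(a,b): print(d['vertical_fov'],-np.array(d['R']).T@np.array(d['t']))
s=arm.state();print(s['tool_pos'],s['tcp_rot'],s['opening'],s['contact_force'],s['clock'])
E
```

```text
pics
51.24093080238834 [0.1414 0.2547 1.4013]
46.80454628892492 [ 0.4217 -0.0537  1.3768]
[ 0.2463 -0.6279  0.2305] [[ 0.931   0.3651 -0.0007]
 [ 0.3651 -0.931   0.0014]
 [-0.0001 -0.0016 -1.    ]] 0.0851473257223057 [ 0.6202 -0.1146 -0.5175] 0.1
```

View pics/s0.png

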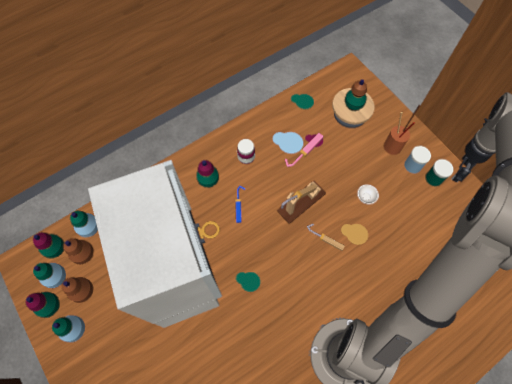

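View pics/t0.png

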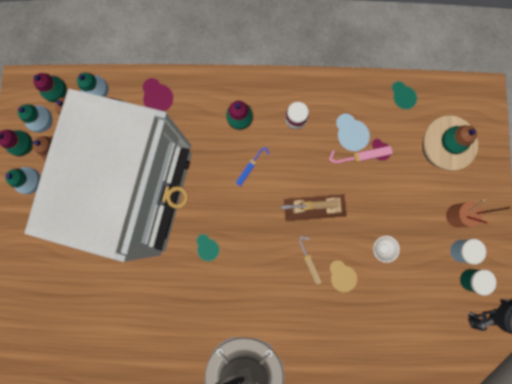

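The larger wooden pole lies in its rest at top pixel (315,207), with a smaller one loose at (310,260). The ring is at (175,197), and the cabinet front faces right. Next I'll measure these.

```bash
python3 - <<'E'
from h import *
out=[]
for n,(r0,r1,c0,c1) in (('t0',(120,270,140,360)),('s0',(150,300,150,360))):
    d=load(n);im=d['img'][r0:r1,c0:c1,::-1];out.append(cv2.resize(im,(760,int(760*(r1-r0)/(c1-c0))))[:520])
cv2.imwrite('pics/crop.png',cv2.resize(np.vstack(out),(560,int(560*sum(o.shape[0] for o in out)/760)))[:600*2] if 0 else cv2.resize(np.vstack(out),(430,600)))
d=load('t0');X=cloud(d);im=d['img'].astype(int)
hsv=cv2.cvtColor(d['img'],cv2.COLOR_RGB2HSV)
# yellow ring
m=(hsv[...,0]>18)&(hsv[...,0]<32)&(hsv[...,1]>140)&(X[...,2]>.2)
print('ring n',m.sum());P=X[m];print(np.nanmean(P,0),np.nanmin(P,0),np.nanmax(P,0))
np.save('pics/ring.npy',P)
# rest region heights
for v in range(192,222,2):
    print(v,' '.join('%3.0f'%(1000*X[v,u,2]) for u in range(278,350,3)))
# cabinet roof
r=(X[...,2]>.46)&(X[...,2]<.50)&(X[...,1]>.1)
rr=cv2.minAreaRect(X[r][:,:2].astype(np.float32));print('roof',rr,np.nanmedian(X[r][:,2]))
f=(X[...,2]>.2)&(X[...,2]<.46)&(X[...,1]>.1)&(X[...,1]<.5)
print('front',f.sum(),proj(d,[[.4,0,0]]))
E
```

```text
ring n 3
[0.5118 0.1751 0.3157] [0.503  0.1742 0.3143] [0.5221 0.1768 0.3178]
192   2  -4   5  -1   0  -0   2   2   4  -1   1  -6  -7  -2   5   1  -0   1  -2   1   1  -4  -0  -4
194   7  -2   2   3  -0  -2  -1   1  -2  -1   0  -1   0  -3   5   3  -2   0   0   5  -1  -4   0   2
196   2  -3   1   3  -5  -2   1   2   2  -3   1   0   3   5   9  13  14   9  14  17  11   8  16   1
198  -1   5  -0  -5   5  12  12   7  13  13  14   9   8  12  11  10  14  12  10  68  56  13  11  -2
200  -1   1   8  11  15  11  13  13  12   9  11  10  14  16  13  11  46  56  62  66  59  15  10   4
202  -3   1   7   8  11  12 135 146 140  11 127 127 117 108  99  96  88  86  83  70  66   8  16   1
204  -5   5  -4  15   9  81 134 128 109 119 130 124 117 101 104  98  91  85  76  73  68  12  14   0
206  -5  -2 157 154 151 151 142 136 129 124 131 125 115 109 103  96  91  89  77  68  63  11  15   5
208  -3 148 159 156 146  72 132 133  11 117 129 124 114 108 105  95  85  74  57  46  54  13  10   2
210  -3  -1  14   9   3  67 133 142 143   7  12  12   7  12   7  11  20  49  39  70  64  14  12   0
212  -0   1  11   9  12  59 134 nan   6  12  10  14  12   8  15  10  15  48  14  13  12   9  16   1
214   3  -2  12  14  12  11  12  12   7  10   8   9   9  13  11  11   8  14  16  14  13   7  15  -5
216  -4  -5   3  15  11  16  11  11  12  11  10   6  18  20  10  13  12  13  13  10  13   6  -2   3
218  -5  -1  -3  15   9  12  17  10  11   6  11   6  12  11  -3  -0  -1   1  -4   1  11   3   2  -0
220   1  -0  -2   8  10  10  10  10  11  -0  -2   1  -7   3   4   1  -2   5   7  -5   1   3   3  -1
roof ((0.5470911860466003, 0.30192989110946655), (0.22352322936058044, 0.32244017720222473), 76.89784240722656) 0.4790288963418851
front 4355 [[246.1108 243.7365]]
```

View pics/crop.png

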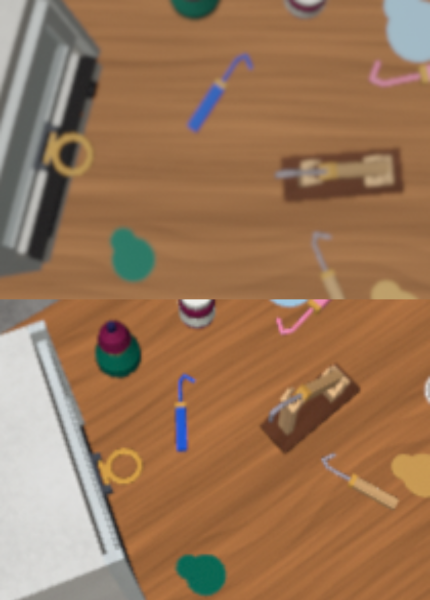

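```bash
python3 - <<'E'
from h import *
d=load('t0');X=cloud(d)
hsv=cv2.cvtColor(d['img'],cv2.COLOR_RGB2HSV)
# board
reg=np.zeros(X.shape[:2],bool);reg[185:230,270:358]=1
b=reg&(X[...,2]>.007);rr=cv2.minAreaRect(X[b][:,:2].astype(np.float32));print('board',rr)
# pole handle top: z 80..130, cols 302..330
g=np.zeros_like(reg);g[202:210,311:327]=1
P=X[g&(X[...,2]>.07)]
c=P.mean(0);print('handle pts',len(P),c,np.polyfit(P[:,1],P[:,0],1),np.polyfit(P[:,1],P[:,2],1))
g=np.zeros_like(reg);g[202:212,280:296]=1
Q=X[g&(X[...,2]>.13)];print('hook',Q)
# ring in both
for n,(r0,r1,c0,c1) in (('t0',(180,215,158,195)),('s0',(212,248,190,225))):
    d=load(n);X=cloud(d);hsv=cv2.cvtColor(d['img'],cv2.COLOR_RGB2HSV)
    m=np.zeros(X.shape[:2],bool);m[r0:r1,c0:c1]=1
    m&=(hsv[...,0]>12)&(hsv[...,0]<32)&(hsv[...,1]>110)&(hsv[...,2]>110)
    vu=np.argwhere(m);P=X[m];k=(P[:,2]>.2)&(P[:,2]<.36)
    print(n,m.sum(),k.sum(),vu.min(0),vu.max(0));P=P[k]
    print(P.mean(0),np.median(P,0)); A=np.c_[P[:,:2],np.ones(len(P))]
    for it in range(4):
        co=np.linalg.lstsq(A,P[:,2],rcond=None)[0];r=P[:,2]-A@co;kk=abs(r)<.01;A=A[kk];P=P[kk]
    print('plane',co,r.std(),len(P),cv2.fitEllipse(vu[:,::-1].astype(np.float32)) )
    q=P[:,:2];S=np.linalg.lstsq(np.c_[2*q,np.ones(len(q))],(q**2).sum(1),rcond=None)[0];print('circ',S[:2],np.sqrt(S[2]+S[0]**2+S[1]**2))
# front edge of roof
d=load('t0');X=cloud(d);r=(X[...,2]>.465)&(X[...,2]<.495)&(X[...,1]>.1)
n,l,st,_=cv2.connectedComponentsWithStats(r.astype(np.uint8));i=1+np.argmax(st[1:,4])
rr=cv2.minAreaRect(X[l==i][:,:2].astype(np.float32));print(rr,cv2.boxPoints(rr))
E
```

```text
board ((0.5160391926765442, -0.2081550508737564), (0.1332922726869583, 0.21647615730762482), 1.066126823425293)
handle pts 118 [ 0.5158 -0.2087  0.106 ] [-0.1027  0.4943] [0.6753 0.247 ]
hook [[ 0.5217 -0.1399  0.131 ]
 [ 0.5187 -0.1399  0.1326]
 [ 0.516  -0.1372  0.1304]
 [ 0.5123 -0.1364  0.1425]
 [ 0.5123 -0.1392  0.1435]
 [ 0.5084 -0.1028  0.1491]
 [ 0.508  -0.1053  0.1555]
 [ 0.5079 -0.108   0.1571]
 [ 0.5082 -0.1109  0.1539]
 [ 0.5081 -0.1135  0.1557]
 [ 0.5083 -0.1164  0.1543]
 [ 0.5083 -0.1191  0.1549]
 [ 0.5081 -0.1216  0.1591]
 [ 0.5087 -0.1248  0.1511]
 [ 0.5089 -0.1277  0.1493]
 [ 0.5091 -0.1306  0.1473]
 [ 0.5089 -0.1332  0.1507]
 [ 0.5093 -0.1363  0.1452]
 [ 0.5095 -0.1392  0.1438]
 [ 0.5058 -0.1002  0.146 ]
 [ 0.5055 -0.1028  0.1505]
 [ 0.5055 -0.1055  0.1516]
 [ 0.5052 -0.108   0.1566]
 [ 0.5053 -0.1108  0.1562]
 [ 0.5052 -0.1135  0.1576]
 [ 0.5053 -0.1162  0.1574]
 [ 0.5055 -0.1191  0.1556]
 [ 0.5058 -0.122   0.1521]
 [ 0.5058 -0.1247  0.1533]
 [ 0.5058 -0.1275  0.153 ]
 [ 0.5059 -0.1303  0.1532]
 [ 0.5062 -0.1333  0.1486]
 [ 0.5063 -0.1361  0.1483]
 [ 0.507  -0.1395
[... 417 characters left out ...]
4]
[0.515  0.1626 0.3155] [0.5171 0.1656 0.3158]
plane [0.0024 0.025  0.3104] 0.0020564931111855603 217 ((181.0795440673828, 197.00416564941406), (28.55292320251465, 30.830610275268555), 172.8997039794922)
circ [0.5134 0.1604] 0.02339337710709329
s0 944 164 [212 192] [247 224]
[0.5152 0.1653 0.3174] [0.516  0.1675 0.3174]
plane [-0.0024  0.0462  0.3109] 0.00219384428947841 164 ((210.7847442626953, 227.58648681640625), (26.341222763061523, 35.73955535888672), 155.88868713378906)
circ [0.5147 0.1629] 0.023476953803163884
((0.5471131801605225, 0.30202439427375793), (0.22332918643951416, 0.32244017720222473), 76.89784240722656) [[0.3648 0.2298]
 [0.6788 0.1567]
 [0.7294 0.3742]
 [0.4154 0.4473]]
```

Request:
move_arm(series=[0.046,-0.035,0,-0.145,0.091,-0.07,0,-0.29,0.137,-0.105,0,-0.434,0.182,-0.14,0,-0.58,0.228,-0.174,0,-0.722,0.273,-0.209,0,-0.867,0.319,-0.244,0,-1.01,0.364,-0.279,0,-1.156,0.41,-0.314,0.01,-1.3,0.41,-0.314,0.01,-1.3], jaw=1, newtons=120)

```text
clock: 1.35
tool_pos: [0.5152, -0.1807, 0.2206]
tcp_rot: [[-0.113, 0.994, -0.0], [0.994, 0.113, 0.003], [0.003, 0.0, -1.0]]
contact_force: [-0.1, -0.6, -0.3]
opening: 0.0859
```

```bash
cat >> h.py <<'E'
def goal(pos,head,st=None):
    "shift in tool axes and turn to bring TCP to pos with tool x at heading head (deg)"
    st=st or arm.state();R=np.array(st['tcp_rot']);d=R.T@(np.array(pos)-st['tool_pos'])
    h=np.degrees(np.arctan2(R[1,0],R[0,0]));t=(head-h+180)%360-180
    print('pos',st['tool_pos'],'head %.2f'%h,'F',np.array(st['contact_force']),'open %.4f clk %.2f'%(st['opening'],st['clock']));print('SHIFT',d,'TURN %.4f'%-np.radians(t))
E
python3 - <<'E'
from h import *
d=grab('wrist','w1')
goal([.5134,-.186,.088],95.9);print(arm.state()['joint_pos'])
X=cloud(d)
print(d['vertical_fov'],-np.array(d['R']).T@np.array(d['t']))
P=[[.516-.1022*s,-.217+.9948*s,.085+.7*s] for s in (0,.031,.0983)]
print(proj(d,P))
E
```

```text
pos [ 0.514  -0.184   0.2207] head 96.14 F [-0.6155 -0.5265  0.6674] open 0.0853 clk 1.40
SHIFT [-0.0021 -0.0007  0.1327] TURN 0.0042
[ 33.7317  17.8209 -24.955  106.1546   8.694   57.9589  11.3321]
63.419798857975934 [ 0.5059 -0.1011  0.3634]
[[256.3006 217.9333]
 [256.3269 194.6173]
 [256.4189 120.3306]]
```

View pics/w1.png

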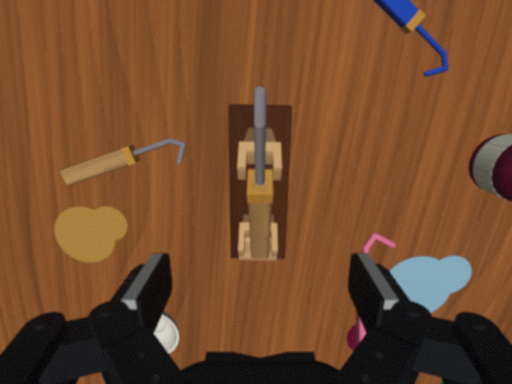

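Wrist view: the pole is at columns 250–272, with its ferrule at (260,187). It is centred between the fingers, so I'll descend.

Request:
move_arm(series=[-0.006,0,0.03,0,-0.006,0,0.06,0,-0.006,0,0.09,0,-0.006,0,0.115,0,-0.006,0,0.13,0,-0.006,0,0.136,0,-0.006,0,0.136,0,-0.006,0,0.136,0,-0.006,0,0.136,0,-0.006,0,0.136,0])

```text
clock: 2.65
tool_pos: [0.5144, -0.1924, 0.0857]
tcp_rot: [[-0.103, 0.995, 0.001], [0.995, 0.103, -0.0], [-0.0, 0.001, -1.0]]
contact_force: [0.1, -0.0, 0.1]
opening: 0.0855
```

Request:
move_arm(series=[0,0,0,0,0,0,0,0,0,0,0,0,0,0,0,0,0,0,0,0,0,0,0,0,0,0,0,0,0,0,0,0,0,0,0,0,0,0,0,0], jaw=-1, newtons=120)

```text
clock: 3.9
tool_pos: [0.5145, -0.1924, 0.0856]
tcp_rot: [[-0.103, 0.995, 0.001], [0.995, 0.103, -0.0], [-0.0, 0.001, -1.0]]
contact_force: [0.4, 0.1, 6.0]
opening: 0.018
```

Request:
move_arm(series=[0,0,-0.01,0,0,0,-0.03,0,0,0,-0.06,0,0,0,-0.1,0,0,0,-0.15,0,0,0,-0.2,0,0,0,-0.24,0,0,0,-0.26,0,0,0,-0.26,0,0,0,-0.26,0])

```text
clock: 5.15
tool_pos: [0.5132, -0.1922, 0.3439]
tcp_rot: [[-0.103, 0.995, -0.003], [0.995, 0.103, 0.001], [0.001, -0.002, -1.0]]
contact_force: [-0.3, 0.5, -1.7]
opening: 0.0182
```

```bash
python3 - <<'E'
from h import *
d=grab('wrist','w2');X=cloud(d);R=np.array(arm.state()['tcp_rot']);p=np.array(arm.state()['tool_pos'])
goal(p,95.9);
T=(X-p)@R   # tool coords
g=(abs(T[...,1])<.03)&(T[...,2]<.03)&(T[...,2]>-.1)&(T[...,0]>.01)&(T[...,0]<.2)
print(g.sum())
for v in range(0,384,6):
    k=np.argwhere(g[v]).ravel()
    if len(k): print(v,k.min(),k.max(),T[v,k].mean(0),T[v,k][:,2].min())
E
```

```text
pos [ 0.5132 -0.1922  0.3436] head 95.91 F [ 0.1314 -0.6239 -0.8086] open 0.0185 clk 5.20
SHIFT [0. 0. 0.] TURN 0.0001
20653
18 249 257 [ 0.0952 -0.0017 -0.0695] -0.07029459906728469
24 239 266 [ 0.0938 -0.0017 -0.0708] -0.07250455857911561
30 236 270 [ 0.0927 -0.0016 -0.0709] -0.07296446101731882
36 235 271 [ 0.0915 -0.0016 -0.071 ] -0.07303989123609522
42 235 271 [ 0.0904 -0.0016 -0.071 ] -0.0727216314286887
48 235 271 [ 0.0892 -0.0017 -0.0709] -0.07290481964009618
54 236 271 [ 0.088  -0.0016 -0.071 ] -0.0726114085561367
60 236 271 [ 0.0868 -0.0016 -0.071 ] -0.07315214168616604
66 236 271 [ 0.0856 -0.0016 -0.0709] -0.07291471373642704
72 236 271 [ 0.0844 -0.0016 -0.071 ] -0.07291651009685414
78 236 271 [ 0.0832 -0.0016 -0.0709] -0.07321068603972071
84 237 271 [ 0.0819 -0.0015 -0.0709] -0.07327516451389234
90 237 271 [ 0.0807 -0.0015 -0.0709] -0.0732186969102879
96 237 271 [ 0.0794 -0.0015 -0.071 ] -0.07309799687134035
102 237 271 [ 0.0781 -0.0015 -0.0709] -0.07271887115607331
108 237 271 [ 0.0769 -0.0015 -0.0711] -0.07289194757442381
114 238 271 [ 0.0756 -0.0014 -0.0711] -0.0727307
[... 1905 characters left out ...]
93 327 [ 0.0115  0.     -0.0585] -0.05991444389289198
318 188 332 [ 0.0164 -0.0002 -0.0672] -0.06842304299843784
324 187 333 [ 0.0163 -0.     -0.0696] -0.0709111270384377
330 185 335 [ 0.0161  0.0003 -0.0718] -0.07298862239637277
336 184 335 [ 0.0163 -0.0003 -0.0743] -0.07551486153873177
342 182 337 [ 0.0166 -0.0003 -0.0767] -0.07795803719897543
348 181 338 [ 0.0163 -0.0004 -0.0786] -0.07968062362953714
354 180 339 [ 0.0161 -0.0005 -0.0803] -0.08192586377004858
360 178 341 [ 0.0155 -0.0002 -0.0817] -0.08370821320326606
366 177 342 [ 0.0142 -0.0005 -0.0824] -0.08579543339699262
372 176 343 [ 0.0146 -0.0003 -0.0845] -0.0874833389118389
378 171 345 [ 0.0144 -0.0007 -0.0861] -0.08903721624190788
```

View pics/w2.png

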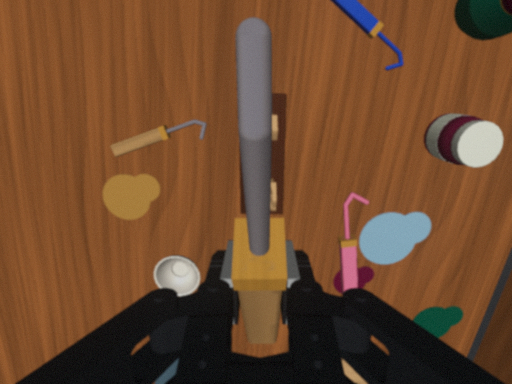

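Crown is level with the pole undisturbed in the grip. The leg axis is at tool x≈0.092, crown axis at tool z≈−0.069. Moving above the ring.

Request:
move_arm(series=[0.02,0.001,0,0.03,0.055,0.002,0,0.08,0.095,0.003,0,0.13,0.135,0.004,0,0.18,0.175,0.005,0,0.23,0.21,0.006,0,0.28,0.24,0.007,0,0.315,0.255,0.007,0,0.332,0.259,0.007,0,0.332,0.259,0.007,0,0.332])

```text
clock: 6.45
tool_pos: [0.4942, 0.0654, 0.3446]
tcp_rot: [[0.227, 0.974, -0.001], [0.974, -0.227, -0.0], [-0.001, -0.001, -1.0]]
contact_force: [0.9, -0.4, -0.6]
opening: 0.0181
```

```bash
python3 - <<'E'
from h import *
d=grab('wrist','w3');X=cloud(d);s=arm.state();R=np.array(s['tcp_rot']);p=np.array(s['tool_pos'])
goal([.4932,.0663,.3436],76.9,s);print(s['joint_pos'])
T=(X-p)@R
hsv=cv2.cvtColor(d['img'],cv2.COLOR_RGB2HSV)
m=(T[...,2]>0.01)&(T[...,2]<.06)&(abs(T[...,1])<.04)&(T[...,0]>.05)&(T[...,0]<.13)&(hsv[...,1]>100)&(hsv[...,2]>90)
print(m.sum(),T[m].mean(0),T[m].min(0),T[m].max(0))
q=T[m][:,:2];S=np.linalg.lstsq(np.c_[2*q,np.ones(len(q))],(q**2).sum(1),rcond=None)[0];print('circ',S[:2],np.sqrt(S[2]+S[0]**2+S[1]**2), 'z pct',np.percentile(T[m][:,2],[5,50,95]))
A=np.c_[q,np.ones(len(q))];print('plane',np.linalg.lstsq(A,T[m][:,2],rcond=None)[0])
g=(abs(T[...,1])<.01)&(T[...,2]<-.06)&(T[...,2]>-.08)&(T[...,0]>.073)
print('crown',T[g].mean(0),np.percentile(T[g],[1,99],axis=0))
# sash plane normal
f=(T[...,0]>.12)&(T[...,0]<.2)&(T[...,2]>-.05)&(T[...,2]<.04)
print(f.sum(),[ (round(a,4)) for a in np.percentile(T[f][:,0],[5,50,95])], np.polyfit(T[f][:,1],T[f][:,0],1))
E
```

```text
pos [0.4944 0.065  0.3447] head 76.84 F [ 1.0129 -1.0752 -1.1964] open 0.0185 clk 6.50
SHIFT [ 0.001  -0.0014  0.0012] TURN -0.0011
[ 16.6929   7.7617 -34.4285 102.1178   4.6226  71.5857 -32.1224]
4016 [ 0.1015 -0.0024  0.0278] [ 0.0725 -0.0283  0.0241] [0.1235 0.0228 0.0331]
circ [ 0.0971 -0.0028] 0.022018098083772975 z pct [0.026  0.0277 0.0301]
plane [-0.0446 -0.0014  0.0324]
crown [ 0.0843 -0.0016 -0.0706] [[ 0.0732 -0.0055 -0.0725]
 [ 0.095   0.0022 -0.0679]]
689 [np.float64(0.1203), np.float64(0.1222), np.float64(0.123)] [0.0001 0.122 ]
```

View pics/w3.png

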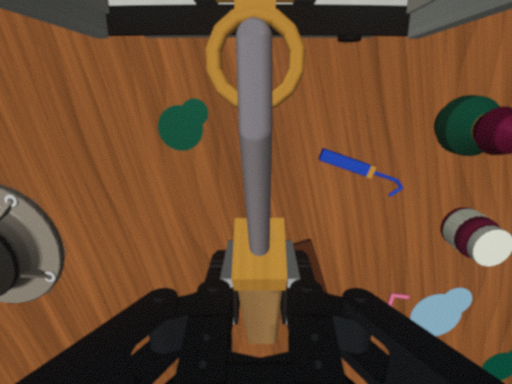

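Wrist view: ring centred at (255,57), and the hook's crown lies over its front bar at (255,95). Its leg is 5 mm in front of the eye centre, so I'll lower it in.

Request:
move_arm(series=[-0.001,-0.001,0.01,0,-0.001,-0.001,0.025,0,-0.001,-0.001,0.04,0,-0.001,-0.001,0.055,0,-0.001,-0.001,0.07,0,-0.001,-0.001,0.08,0,-0.001,-0.001,0.088,0,-0.001,-0.001,0.095,0,-0.001,-0.001,0.1,0,-0.001,-0.001,0.105,0])

```text
clock: 7.75
tool_pos: [0.4935, 0.0654, 0.2403]
tcp_rot: [[0.227, 0.974, 0.001], [0.974, -0.227, 0.0], [0.0, 0.001, -1.0]]
contact_force: [0.5, 0.4, -1.0]
opening: 0.0185
```

```bash
python3 - <<'E'
from h import *
d=grab('wrist','w4');X=cloud(d);s=arm.state();R=np.array(s['tcp_rot']);p=np.array(s['tool_pos'])
goal(p,76.9,s)
T=(X-p)@R
hsv=cv2.cvtColor(d['img'],cv2.COLOR_RGB2HSV)
m=(T[...,2]>-.075)&(T[...,2]<-.02)&(abs(T[...,1])<.04)&(T[...,0]>.06)&(T[...,0]<.13)&(hsv[...,1]>100)&(hsv[...,2]>90)
P=T[m];A=np.c_[P[:,:2],np.ones(len(P))];print(m.sum(),np.linalg.lstsq(A,P[:,2],rcond=None)[0],P.min(0),P.max(0))
e=grab('scene','s4');cv2.imwrite('pics/c4.png',np.hstack([cv2.resize(d['img'][:200,150:360,::-1],(420,400)),cv2.resize(e['img'][190:270,160:244,::-1],(380,400))]))
E
```

```text
pos [0.4932 0.0653 0.2396] head 76.88 F [-0.4657 -0.5811 -1.0727] open 0.0183 clk 7.80
SHIFT [0. 0. 0.] TURN -0.0003
9788 [-0.2788 -0.0019 -0.0426] [ 0.0618 -0.0271 -0.0732] [ 0.0997  0.0238 -0.0605]
```

View pics/c4.png

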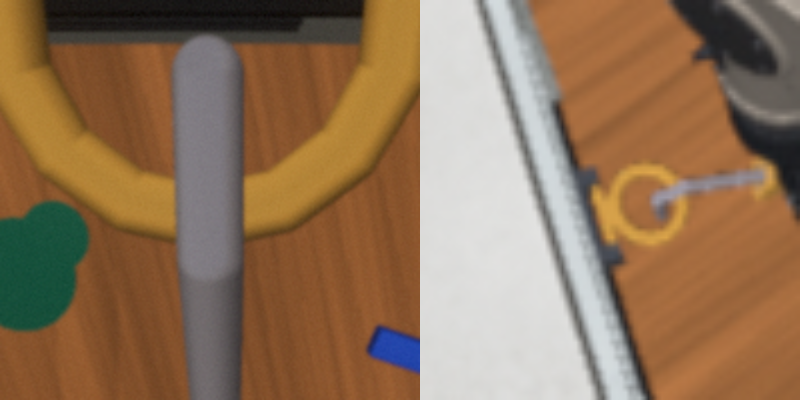

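Hook is through the ring, with the bar under the crown. Drawing down.

Request:
move_arm(series=[0,0,0.005,0,0,0,0.012,0,0,0,0.022,0,0,0,0.035,0,0,0,0.05,0,0,0,0.065,0,0,0,0.08,0,0,0,0.093,0,0,0,0.103,0,0,0,0.108,0])

```text
clock: 9.1
tool_pos: [0.4937, 0.0653, 0.1321]
tcp_rot: [[0.227, 0.974, 0.001], [0.974, -0.227, 0.0], [0.0, 0.001, -1.0]]
contact_force: [-0.6, -0.9, 5.0]
opening: 0.0183
```

```bash
cat > look.py <<'E'
import sys
from h import *
d=grab('wrist',sys.argv[1]);X=cloud(d);s=arm.state();R=np.array(s['tcp_rot']);p=np.array(s['tool_pos'])
goal(p,76.9,s)
T=(X-p)@R
hsv=cv2.cvtColor(d['img'],cv2.COLOR_RGB2HSV)
m=(T[...,2]>-.1)&(T[...,2]<-.02)&(abs(T[...,1])<.04)&(T[...,0]>.06)&(T[...,0]<.14)&(hsv[...,1]>100)&(hsv[...,2]>90)
P=T[m];A=np.c_[P[:,:2],np.ones(len(P))];print('ring',m.sum(),np.linalg.lstsq(A,P[:,2],rcond=None)[0],P.min(0),P.max(0))
g=(abs(T[...,1])<.01)&(T[...,2]<-.05)&(T[...,2]>-.09)&(T[...,0]>.04)&(T[...,0]<.11)&(hsv[...,1]<80)
for x in np.arange(.045,.1,.006):
    k=g&(abs(T[...,0]-x)<.002)
    if k.sum():print('rod %.3f'%x,T[k].mean(0),k.sum())
E
python3 look.py w5
```

```text
pos [0.4934 0.0653 0.1317] head 76.87 F [ 0.5563 -0.6664  2.391 ] open 0.0182 clk 9.15
SHIFT [0. 0. 0.] TURN -0.0006
ring 9264 [-0.4985 -0.0009 -0.0246] [ 0.0612 -0.0273 -0.0764] [ 0.0988  0.0235 -0.061 ]
rod 0.045 [ 0.045  -0.0006 -0.0539] 210
rod 0.051 [ 0.0511 -0.0007 -0.0582] 246
rod 0.057 [ 0.057  -0.0008 -0.0624] 295
rod 0.063 [ 0.0631 -0.0009 -0.0666] 382
rod 0.069 [ 0.0691 -0.0011 -0.0708] 485
rod 0.075 [ 0.075  -0.0011 -0.0717] 622
rod 0.081 [ 0.081  -0.0012 -0.0718] 640
rod 0.087 [ 0.087  -0.0013 -0.0718] 715
rod 0.093 [ 0.0927 -0.0013 -0.0716] 563
```

Request:
move_arm(series=[0,0,0.003,0,0,0,0.007,0,0,0,0.011,0,0,0,0.015,0,0,0,0.018,0,0,0,0.021,0,0,0,0.024,0,0,0,0.026,0,0,0,0.028,0,0,0,0.03,0])

```text
clock: 10.4
tool_pos: [0.4934, 0.0653, 0.1022]
tcp_rot: [[0.227, 0.974, 0.0], [0.974, -0.227, 0.0], [0.0, 0.0, -1.0]]
contact_force: [1.3, -0.3, 5.2]
opening: 0.0183
```

Request:
move_arm(series=[0,0,0.0005,0,0,0,0.001,0,0,0,0.0015,0,0,0,0.002,0,0,0,0.0025,0,0,0,0.003,0,0,0,0.0035,0,0,0,0.004,0,0,0,0.0045,0,0,0,0.005,0])

```text
clock: 11.65
tool_pos: [0.4933, 0.0653, 0.0973]
tcp_rot: [[0.227, 0.974, 0.0], [0.974, -0.227, 0.0], [0.0, 0.0, -1.0]]
contact_force: [1.8, -0.3, 5.4]
opening: 0.0182
```

Request:
move_arm(series=[0,0,0.0004,0,0,0,0.0008,0,0,0,0.0012,0,0,0,0.0016,0,0,0,0.002,0,0,0,0.0024,0,0,0,0.0026,0,0,0,0.0028,0,0,0,0.003,0,0,0,0.003,0])

```text
clock: 12.9
tool_pos: [0.4933, 0.0653, 0.0943]
tcp_rot: [[0.227, 0.974, 0.0], [0.974, -0.227, 0.0], [0.0, 0.0, -1.0]]
contact_force: [1.1, 0.9, 5.9]
opening: 0.0182
```

```bash
python3 look.py w6; python3 - <<'E'
from h import *
d=load('w6');X=cloud(d)
# hinge height: sash face just behind ring; sill
k=(X[...,2]>.12)&(X[...,2]<.36)
c=np.array([.227,.974]);u=X[...,:2]@c;v=X[...,:2]@np.array([.974,-.227])
print('eye u',np.array([.514,.162])@c)
for uu in np.arange(.16,.26,.005):
    q=k&(abs(u-uu)<.0025)&(abs(v-.463)>.05)
    if q.sum()>5: print('%.3f'%uu,q.sum(),np.percentile(X[q][:,2],[5,50,95]))
E
```

```text
pos [0.4933 0.0653 0.0943] head 76.88 F [0.2317 0.233  5.0247] open 0.0186 clk 12.95
SHIFT [0. 0. 0.] TURN -0.0003
ring 9209 [-0.4999 -0.0013 -0.024 ] [ 0.0615 -0.0274 -0.0756] [ 0.0985  0.0239 -0.0605]
rod 0.045 [ 0.0451 -0.0006 -0.0536] 211
rod 0.051 [ 0.0511 -0.0008 -0.0578] 238
rod 0.057 [ 0.0571 -0.0009 -0.062 ] 300
rod 0.063 [ 0.0631 -0.001  -0.0663] 375
rod 0.069 [ 0.0691 -0.0011 -0.0704] 489
rod 0.075 [ 0.075  -0.0012 -0.0713] 606
rod 0.081 [ 0.0811 -0.0012 -0.0713] 643
rod 0.087 [ 0.087  -0.0013 -0.0714] 710
rod 0.093 [ 0.0926 -0.0014 -0.0711] 562
eye u 0.274466
0.185 2249 [0.1626 0.1745 0.1796]
0.190 507 [0.1645 0.1757 0.1805]
```

Request:
move_arm(series=[0,0,0.0003,0,0,0,0.0006,0,0,0,0.0009,0,0,0,0.0012,0,0,0,0.0014,0,0,0,0.0016,0,0,0,0.0018,0,0,0,0.002,0,0,0,0.002,0,0,0,0.002,0])

```text
clock: 14.2
tool_pos: [0.4938, 0.0657, 0.0931]
tcp_rot: [[0.227, 0.974, 0.001], [0.974, -0.227, 0.0], [0.001, 0.001, -1.0]]
contact_force: [-1.0, -0.5, 12.7]
opening: 0.0189
```

Request:
move_arm(series=[0,0,0.0002,0,0,0,0.0003,0,0,0,0.0003,0,0,0,0.0003,0,0,0,0.0003,0,0,0,0.0003,0,0,0,0.0003,0,0,0,0.0003,0,0,0,0.0003,0,0,0,0.0003,0])

```text
clock: 15.45
tool_pos: [0.4939, 0.0658, 0.0929]
tcp_rot: [[0.227, 0.974, 0.002], [0.974, -0.227, 0.0], [0.001, 0.001, -1.0]]
contact_force: [-1.4, -0.2, 12.9]
opening: 0.0184
```

```bash
python3 look.py w7
```

```text
pos [0.4939 0.0658 0.0929] head 76.91 F [-1.077  -0.7019 12.5494] open 0.0184 clk 15.50
SHIFT [0. 0. 0.] TURN 0.0001
ring 9492 [-0.5111 -0.0006 -0.0244] [ 0.0608 -0.0274 -0.0774] [ 0.0981  0.0233 -0.0617]
rod 0.045 [ 0.0451 -0.0008 -0.0542] 200
rod 0.051 [ 0.0511 -0.0008 -0.0586] 248
rod 0.057 [ 0.0571 -0.001  -0.0629] 306
rod 0.063 [ 0.0631 -0.001  -0.0671] 383
rod 0.069 [ 0.0691 -0.0011 -0.0713] 499
rod 0.075 [ 0.075  -0.0012 -0.072 ] 626
rod 0.081 [ 0.081  -0.0014 -0.0721] 653
rod 0.087 [ 0.087  -0.0014 -0.0721] 742
rod 0.093 [ 0.0925 -0.0014 -0.0718] 494
```

Request:
move_arm(series=[0,0,0.0002,0,0,0,0.0004,0,0,0,0.0006,0,0,0,0.0006,0,0,0,0.0006,0,0,0,0.0006,0,0,0,0.0006,0,0,0,0.0006,0,0,0,0.0006,0,0,0,0.0006,0])

```text
clock: 16.75
tool_pos: [0.494, 0.0659, 0.0926]
tcp_rot: [[0.226, 0.974, 0.002], [0.974, -0.226, 0.001], [0.001, 0.002, -1.0]]
contact_force: [-1.7, 0.1, 16.2]
opening: 0.0186
```

Request:
move_arm(series=[0,0,0.0002,0,0,0,0.0002,0,0,0,0.0002,0,0,0,0.0002,0,0,0,0.0002,0,0,0,0.0002,0,0,0,0.0002,0,0,0,0.0002,0,0,0,0.0002,0,0,0,0.0002,0])

```text
clock: 18.0
tool_pos: [0.4934, 0.0659, 0.0917]
tcp_rot: [[0.226, 0.974, 0.001], [0.974, -0.226, 0.0], [0.001, 0.001, -1.0]]
contact_force: [-0.4, 0.8, 10.2]
opening: 0.0185
```

```bash
python3 look.py w8; python3 -c "
from h import *
d=load('w8');cv2.imwrite('pics/c8.png',d['img'][:,:,::-1])"
```

```text
pos [0.4934 0.0659 0.0917] head 76.93 F [-0.2821  0.578   9.9652] open 0.0185 clk 18.05
SHIFT [0. 0. 0.] TURN 0.0005
ring 9742 [-0.502  -0.0013 -0.0265] [ 0.062  -0.0269 -0.0785] [ 0.0982  0.0239 -0.063 ]
rod 0.045 [ 0.045  -0.0003 -0.0555] 195
rod 0.051 [ 0.051  -0.0004 -0.06  ] 251
rod 0.057 [ 0.0571 -0.0003 -0.0645] 313
rod 0.063 [ 0.063  -0.0004 -0.0689] 400
rod 0.069 [ 0.0691 -0.0004 -0.0729] 542
rod 0.075 [ 0.075  -0.0004 -0.0735] 639
rod 0.081 [ 0.081  -0.0004 -0.0736] 697
rod 0.087 [ 0.087  -0.0004 -0.0738] 771
rod 0.093 [ 0.0922 -0.0005 -0.0733] 354
```

View pics/c8.png

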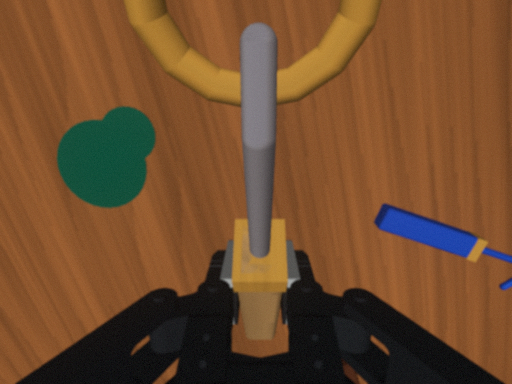

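The view shows the hook still in the ring at (258,90). The reading fell from 16.2 N to 10.2 N because the pole slid about 1.7 mm in the fingers. I'll pull once more and check that it stays steady.

Request:
move_arm(series=[0,0,0.0003,0,0,0,0.0006,0,0,0,0.0009,0,0,0,0.001,0,0,0,0.001,0,0,0,0.001,0,0,0,0.001,0,0,0,0.001,0,0,0,0.001,0,0,0,0.001,0])

```text
clock: 19.3
tool_pos: [0.4937, 0.0661, 0.0911]
tcp_rot: [[0.226, 0.974, 0.001], [0.974, -0.226, 0.001], [0.001, 0.001, -1.0]]
contact_force: [-2.6, 0.5, 14.4]
opening: 0.0185
```

```bash
python3 look.py w9
```

```text
pos [0.4937 0.0661 0.0911] head 76.94 F [-2.3019  0.7062 13.9364] open 0.0185 clk 19.35
SHIFT [0. 0. 0.] TURN 0.0006
ring 9879 [-0.5066 -0.0017 -0.0267] [ 0.0617 -0.0271 -0.0787] [ 0.0983  0.0238 -0.063 ]
rod 0.045 [ 0.0451 -0.0004 -0.0558] 203
rod 0.051 [ 0.051  -0.0004 -0.0602] 249
rod 0.057 [ 0.057  -0.0004 -0.0648] 309
rod 0.063 [ 0.063  -0.0004 -0.0693] 402
rod 0.069 [ 0.0691 -0.0004 -0.0733] 541
rod 0.075 [ 0.075  -0.0004 -0.0737] 659
rod 0.081 [ 0.081  -0.0005 -0.0739] 700
rod 0.087 [ 0.087  -0.0005 -0.0741] 776
rod 0.093 [ 0.0921 -0.0005 -0.0737] 333
```

Request:
move_arm(series=[0,0,0.0002,0,0,0,0.0004,0,0,0,0.0004,0,0,0,0.0004,0,0,0,0.0004,0,0,0,0.0004,0,0,0,0.0004,0,0,0,0.0004,0,0,0,0.0004,0,0,0,0.0004,0])

```text
clock: 20.6
tool_pos: [0.4938, 0.0662, 0.0909]
tcp_rot: [[0.226, 0.974, 0.002], [0.974, -0.226, 0.001], [0.001, 0.001, -1.0]]
contact_force: [-2.8, -0.4, 16.7]
opening: 0.0184
```

Request:
move_arm(series=[0,0,0,0,0,0,0,0,0,0,0,0,0,0,0,0,0,0,0,0,0,0,0,0,0,0,0,0,0,0,0,0,0,0,0,0,0,0,0,0])

```text
clock: 21.85
tool_pos: [0.4938, 0.0662, 0.0909]
tcp_rot: [[0.226, 0.974, 0.002], [0.974, -0.226, 0.001], [0.001, 0.001, -1.0]]
contact_force: [-3.4, -0.1, 15.0]
opening: 0.0182
```

```bash
python3 look.py w10
```

```text
pos [0.4938 0.0663 0.0909] head 76.95 F [-2.6509  0.3914 15.5326] open 0.0184 clk 21.90
SHIFT [0. 0. 0.] TURN 0.0009
ring 9949 [-0.5085 -0.0012 -0.0267] [ 0.0613 -0.0273 -0.0791] [ 0.0977  0.0236 -0.0636]
rod 0.045 [ 0.045  -0.0004 -0.0559] 195
rod 0.051 [ 0.0511 -0.0004 -0.0605] 247
rod 0.057 [ 0.0571 -0.0003 -0.065 ] 319
rod 0.063 [ 0.063  -0.0003 -0.0694] 391
rod 0.069 [ 0.0691 -0.0004 -0.0734] 557
rod 0.075 [ 0.075  -0.0004 -0.0738] 659
rod 0.081 [ 0.081  -0.0004 -0.0741] 705
rod 0.087 [ 0.087  -0.0005 -0.0743] 768
rod 0.093 [ 0.092  -0.0005 -0.0738] 312
```

Pull held at about 16–18 N, counting the pole's weight, for over a second. Unhooking straight up.

Request:
move_arm(series=[0,0,-0.003,0,0,0,-0.008,0,0,0,-0.014,0,0,0,-0.02,0,0,0,-0.028,0,0,0,-0.036,0,0,0,-0.045,0,0,0,-0.055,0,0,0,-0.065,0,0,0,-0.07,0])

```text
clock: 23.15
tool_pos: [0.4936, 0.0653, 0.1607]
tcp_rot: [[0.227, 0.974, 0.001], [0.974, -0.227, 0.0], [0.0, 0.001, -1.0]]
contact_force: [-0.5, -0.3, -1.2]
opening: 0.0187
```

```bash
python3 - <<'E'
from h import *
d=grab('wrist','w11');e=grab('scene','s11');goal([.5132,-.1922,.3436],95.9)
cv2.imwrite('pics/c11.png',np.hstack([cv2.resize(d['img'][:,:,::-1],(440,330)),cv2.resize(e['img'][170:280,130:250,::-1],(360,330))]))
E
```

```text
pos [0.4937 0.0653 0.1605] head 76.87 F [ 0.3556  0.57   -1.5322] open 0.0181 clk 23.25
SHIFT [-0.2463  0.0777 -0.1831] TURN -0.3322
```

View pics/c11.png

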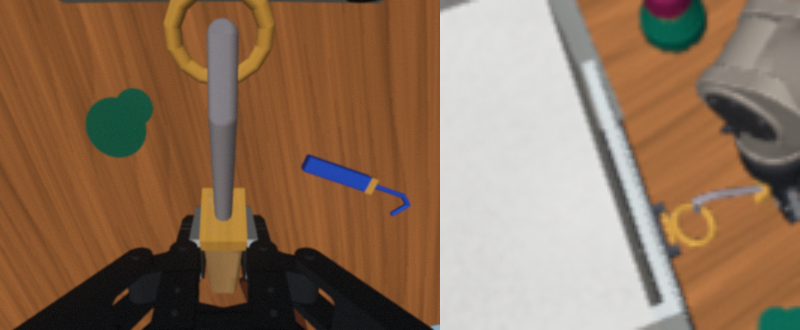

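Hook is clear above the ring. Going back above the rest.

Request:
move_arm(series=[0,0,-0.03,0,0,0,-0.07,0,-0.02,0.006,-0.11,-0.03,-0.06,0.019,-0.145,-0.08,-0.105,0.033,-0.17,-0.14,-0.15,0.047,-0.183,-0.2,-0.195,0.062,-0.183,-0.26,-0.23,0.073,-0.183,-0.31,-0.246,0.078,-0.183,-0.332,-0.246,0.078,-0.183,-0.332])

```text
clock: 24.5
tool_pos: [0.5129, -0.1934, 0.342]
tcp_rot: [[-0.1, 0.995, -0.001], [0.995, 0.1, 0.0], [0.001, -0.001, -1.0]]
contact_force: [-0.4, -0.7, -0.8]
opening: 0.0184
```

```bash
python3 look.py w12; python3 - <<'E'
from h import *
goal([.5145,-.1924,.0856],95.9)
for n in('w2','w12'):
    d=load(n);X=cloud(d)
    b=(X[...,2]>.004)&(X[...,2]<.02)&(abs(X[...,1]+.21)<.13)&(abs(X[...,0]-.515)<.06);print(n,X[b].mean(0),b.sum())
E
```

```text
pos [ 0.5131 -0.1918  0.3422] head 95.84 F [-0.1506  0.6668 -1.5181] open 0.0186 clk 24.55
SHIFT [0. 0. 0.] TURN 0.3306
ring 36 [-0.1805  0.1717 -0.0536] [ 0.0839 -0.0049 -0.0712] [ 0.0931  0.0033 -0.0675]
rod 0.045 [ 0.0451 -0.0007 -0.0555] 218
rod 0.051 [ 0.051  -0.0007 -0.0599] 259
rod 0.057 [ 0.0571 -0.0007 -0.0642] 333
rod 0.063 [ 0.0631 -0.0007 -0.0686] 426
rod 0.069 [ 0.0691 -0.0007 -0.0721] 581
rod 0.075 [ 0.075  -0.0008 -0.0722] 661
rod 0.081 [ 0.0811 -0.0007 -0.0724] 701
rod 0.087 [ 0.087  -0.0007 -0.0726] 758
rod 0.093 [ 0.0918 -0.0007 -0.0717] 186
pos [ 0.5131 -0.1918  0.3422] head 95.84 F [-0.1506  0.6668 -1.5181] open 0.0186 clk 24.55
SHIFT [-0.001   0.0015  0.2566] TURN -0.0011
w2 [ 0.5346 -0.2056  0.0122] 1518
w12 [ 0.5257 -0.208   0.0121] 1551
```

Request:
move_arm(series=[0,0.001,0.03,0,0,0.001,0.07,0,0,0.001,0.11,0,0,0.001,0.15,0,0,0.001,0.18,0,0,0.001,0.205,0,0,0.001,0.225,0,0,0.001,0.235,0,0,0.001,0.24,0,0,0.001,0.243,0])

```text
clock: 25.8
tool_pos: [0.5145, -0.1914, 0.0998]
tcp_rot: [[-0.103, 0.995, 0.0], [0.995, 0.103, 0.0], [0.0, 0.0, -1.0]]
contact_force: [0.8, -0.4, -1.7]
opening: 0.0185
```

```bash
python3 - <<'E'
from h import *
goal([.5145,-.1924,.0856],95.9)
d=grab('wrist','w13');e=grab('scene','s13')
cv2.imwrite('pics/c13.png',np.hstack([cv2.resize(d['img'][:,:,::-1],(440,330)),cv2.resize(e['img'][170:280,250:370,::-1],(360,330))]))
E
```

```text
pos [ 0.5145 -0.1914  0.0998] head 95.94 F [ 0.8236 -0.3917 -1.7354] open 0.0185 clk 25.80
SHIFT [-0.001  -0.0001  0.0142] TURN 0.0007
```

View pics/c13.png

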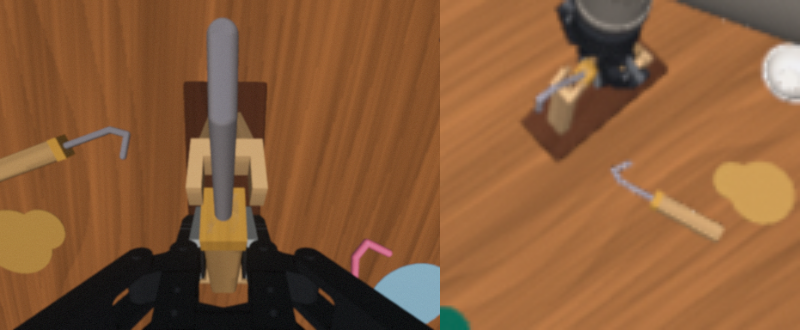

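The rod is over the high saddle's slot, at about (225,160) in the view. Lowering gently.

Request:
move_arm(series=[0,0,0.002,0,0,0,0.004,0,0,0,0.006,0,0,0,0.008,0,0,0,0.01,0,0,0,0.011,0,0,0,0.012,0,0,0,0.013,0,0,0,0.0135,0,0,0,0.014,0])

```text
clock: 27.15
tool_pos: [0.5152, -0.1926, 0.0868]
tcp_rot: [[-0.102, 0.995, 0.002], [0.995, 0.102, -0.001], [-0.001, 0.002, -1.0]]
contact_force: [-0.5, -1.6, 7.0]
opening: 0.0185
```

Request:
move_arm(series=[0,0,0,0,0,0,0,0,0,0,0,0,0,0,0,0,0,0,0,0,0,0,0,0,0,0,0,0,0,0,0,0,0,0,0,0,0,0,0,0], jaw=-0.3, newtons=20)

```text
clock: 28.4
tool_pos: [0.5144, -0.1919, 0.0858]
tcp_rot: [[-0.103, 0.995, 0.0], [0.995, 0.103, -0.0], [-0.0, 0.0, -1.0]]
contact_force: [0.4, 0.6, 0.4]
opening: 0.03
```

Request:
move_arm(series=[0,0,0,0,0,0,0,0,0,0,0,0,0,0,0,0,0,0,0,0,0,0,0,0,0,0,-0.01,0,0,0,-0.03,0,0,0,-0.06,0,0,0,-0.1,0,0,0,-0.135,0], jaw=0.8)

```text
$.series: bad value
```

```bash
python3 - <<'E'
from h import *
goal([.5145,-.1924,.0856],95.9)
d=grab('wrist','w14');e=grab('top','t14');X=cloud(d)
for n in ('w1','w14'):
    d=load(n);X=cloud(d);c=np.array([-.103,.995]);P0=np.array([.516,-.217])
    s=(X[...,:2]-P0)@c; l=(X[...,:2]-P0)@np.array([.995,.103])
    print(n,'s max',np.nanmax(s[(abs(l)<.012)&(X[...,2]>.12)]))
    for a in np.arange(-.04,.12,.01):
        k=(abs(s-a)<.0025)&(abs(l)<.02)&(X[...,2]>.075+.7*a)
        if k.sum(): print('%.2f'%a,'z %.4f l %.4f %d'%(np.median(X[k][:,2]),np.median(l[k]),k.sum()),end=' | ')
    print()
t=load('t14');X=cloud(t);
r=(X[...,2]>.2)&(abs(X[...,0]-.514)<.1)&(abs(X[...,1]-.16)<.03);print(r.sum())
cv2.imwrite('pics/c14.png',np.hstack([cv2.resize(load('w14')['img'][:,:,::-1],(400,300)),cv2.resize(t['img'][90:300,130:410,::-1],(400,300))]))
E
```

```text
pos [ 0.5144 -0.1919  0.0858] head 95.90 F [0.3779 0.5934 0.401 ] open 0.0300 clk 28.40
SHIFT [-0.0005  0.      0.0002] TURN 0.0001
w1 s max 0.1199052558297982
-0.04 z 0.0688 l 0.0004 130 | -0.03 z 0.0811 l 0.0019 73 | -0.02 z 0.0884 l 0.0028 61 | -0.01 z 0.0955 l 0.0037 65 | 0.00 z 0.1021 l 0.0035 77 | 0.01 z 0.1091 l 0.0026 76 | 0.02 z 0.1159 l 0.0025 97 | 0.03 z 0.1238 l 0.0024 103 | 0.04 z 0.1280 l 0.0023 190 | 0.05 z 0.3044 l -0.0069 481 | 0.06 z 0.1419 l 0.0029 159 | 0.07 z 0.1384 l 0.0020 297 | 0.08 z 0.1460 l 0.0026 76 | 0.09 z 0.1531 l 0.0019 81 | 0.10 z 0.1567 l 0.0024 94 | 0.11 z 0.1566 l 0.0017 95 | 
w14 s max 0.12048499086153865
-0.04 z 0.0673 l -0.0052 292 | -0.03 z 0.0795 l -0.0002 151 | -0.02 z 0.0877 l 0.0016 93 | -0.01 z 0.0949 l 0.0015 113 | 0.00 z 0.1018 l 0.0010 130 | 0.01 z 0.1088 l 0.0014 160 | 0.02 z 0.1161 l 0.0014 514 | 0.03 z 0.1234 l 0.0013 584 | 0.04 z 0.1643 l -0.0036 5367 | 0.05 z 0.1159 l 0.0013 704 | 0.06 z 0.1412 l 0.0012 675 | 0.07 z 0.1389 l 0.0021 1645 | 0.08 z 0.1460 l 0.0009 367 | 0.09 z 0.1529 l 0.0008 512 | 0.10 z 0.1565 l 0.0008 769 | 0.11 z 0.1565 l 0.0008 870 | 
230
```

View pics/c14.png

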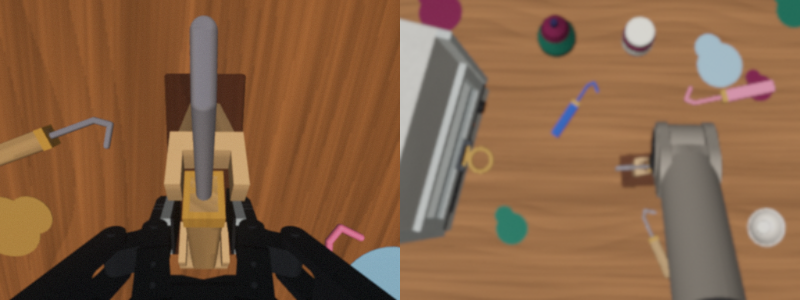

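The second move was refused because it had 11 rows. The pole already lies in both saddles, at the original heights to within about 1 mm. I'll open the jaws and retreat upward.

Request:
move_arm(series=[0,0,0,0,0,0,0,0,0,0,0,0,0,0,0,0,0,0,0,0,0,0,-0.01,0,0,0,-0.03,0,0,0,-0.06,0,0,0,-0.1,0,0,0,-0.135,0], jaw=0.8)

```text
clock: 29.75
tool_pos: [0.5145, -0.1918, 0.223]
tcp_rot: [[-0.103, 0.995, 0.001], [0.995, 0.103, -0.0], [-0.0, 0.001, -1.0]]
contact_force: [-0.0, 0.2, 0.4]
opening: 0.0767
```

Request:
move_arm(series=[0,0,-0.02,0,0,0,-0.04,0,-0.02,0,-0.05,0,-0.04,0,-0.05,0,-0.06,0,-0.05,0,-0.08,0,-0.05,0,-0.1,0,-0.05,0,-0.1,0,-0.05,0,-0.1,0,-0.05,0,-0.1,0,-0.05,0])

```text
clock: 31.0
tool_pos: [0.5249, -0.2903, 0.2709]
tcp_rot: [[-0.104, 0.995, 0.0], [0.995, 0.104, 0.0], [0.0, 0.0, -1.0]]
contact_force: [0.5, 0.9, 1.0]
opening: 0.0768
```

```bash
python3 - <<'E'
from h import *
goal([.5145,-.1924,.0856],95.9)
d=grab('wrist','w15');t=grab('top','t15')
for n in ('w1','w15'):
    d=load(n);X=cloud(d);c=np.array([-.103,.995]);P0=np.array([.516,-.217])
    s=(X[...,:2]-P0)@c; l=(X[...,:2]-P0)@np.array([.995,.103])
    print(n,'s max',np.nanmax(s[(abs(l)<.012)&(X[...,2]>.12)&(s<.13)]))
    for a in np.arange(-.04,.12,.02):
        k=(abs(s-a)<.0025)&(abs(l)<.012)&(X[...,2]>.075+.7*a)&(X[...,2]<.18)
        if k.sum(): print('%.2f'%a,'z %.4f l %.4f %d'%(np.median(X[k][:,2]),np.median(l[k]),k.sum()),end=' | ')
    print()
X=cloud(t);c=np.array([.227,.974]);u=X[...,:2]@c;v=X[...,:2]@np.array([.974,-.227])
hsv=cv2.cvtColor(t['img'],cv2.COLOR_RGB2HSV)
m=(abs(u-.27)<.04)&(abs(v-.464)<.03)&(X[...,2]>.1)&(hsv[...,1]>120)&(hsv[...,2]>110)
print('ring now',X[m].mean(0),m.sum(),np.percentile(X[m][:,2],[5,95]))
f=(X[...,2]>.1)&(X[...,2]<.46)&(abs(v-.464)<.13)&(abs(v-.464)>.03)&(u>.26)&(u<.34)
for uu in np.arange(.27,.335,.004):
    k=f&(abs(u-uu)<.002)
    if k.sum():print('%.3f'%uu,k.sum(),np.percentile(X[k][:,2],[10,50,90]))
cv2.imwrite('pics/c15.png',np.hstack([cv2.resize(load('w15')['img'][:,:,::-1],(400,300)),cv2.resize(t['img'][90:300,130:410,::-1],(400,300))]))
E
```

```text
pos [ 0.5249 -0.2903  0.2709] head 95.99 F [0.5313 0.9205 0.9924] open 0.0768 clk 31.00
SHIFT [ 0.0984 -0.0002  0.1854] TURN 0.0016
w1 s max 0.1199052558297982
-0.04 z 0.0742 l 0.0030 47 | -0.02 z 0.0884 l 0.0028 59 | 0.00 z 0.1022 l 0.0031 74 | 0.02 z 0.1159 l 0.0025 94 | 0.04 z 0.1280 l 0.0023 183 | 0.06 z 0.1334 l -0.0002 93 | 0.08 z 0.1460 l 0.0026 76 | 0.10 z 0.1567 l 0.0024 94 | 
w15 s max 0.07708917091224203
-0.04 z 0.0742 l 0.0016 84 | -0.02 z 0.0880 l 0.0015 95 | 0.00 z 0.1019 l 0.0014 105 | 0.02 z 0.1152 l 0.0005 131 | 0.04 z 0.1281 l 0.0005 133 | 0.06 z 0.1324 l -0.0012 121 | 
ring now [0.5156 0.1662 0.1703] 172 [0.1557 0.1833]
0.306 8 [0.1453 0.1507 0.1537]
0.310 238 [0.146  0.1578 0.309 ]
0.314 920 [0.1754 0.2397 0.3178]
0.318 384 [0.2023 0.27   0.3205]
0.322 126 [0.3167 0.3192 0.3213]
0.326 287 [0.3163 0.3654 0.4339]
0.330 1449 [0.3251 0.3936 0.4481]
```

View pics/c15.png

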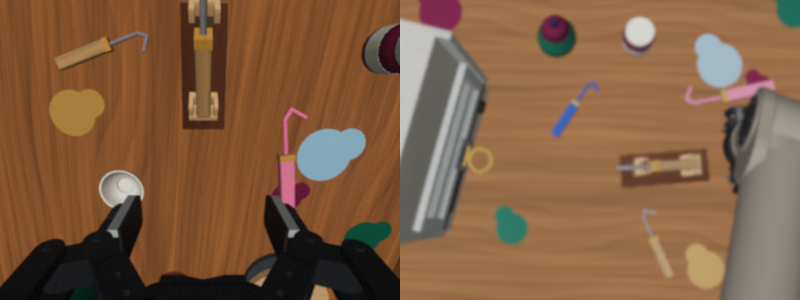

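Sash top edge reads 0.320 m (150 + 170 mm, so shut). The pole is back in both saddles, and the bystanders look unmoved.

```bash
python3 -c "
from bench import arm
print(arm.finish_job())"
```

```text
the job is handed in; nothing more can be done
None
```

I took the larger wooden pole from its rest, hooked it into the ring and drew the sash down onto the sill. I then seated the sash, unhooked straight up and laid the pole back in both saddles, hook down. The job was handed in at about 31 s.

- **Seating pull:** the last hold read 15–17 N for over a second, which is about 16–18 N at the hook once the pole's weight is counted. The highest reading was 16.7 N, though force is only read at the end of each move.
- **Slip during the pull:** on the first pull the reading fell from 16 to 10 N, because the pole slid about 2 mm and tilted about 1° in the fingers. I pulled again, so the sash was pulled twice.
- **Sash:** its top edge measured 0.320 m, which matches fully shut, and the ring hangs free.
- **Pole:** the handle heights in the rest match the originals within about 1 mm, and its sideways position within about 2 mm.
- **Bystanders:** the jar and dish look unmoved in the last view. I did not measure them or check the ornament separately.
- **Refused move:** one call had 11 rows by mistake and was rejected without effect.

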